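# Turn the trolley wheel until its valve is at the top

### The arm

A 6-joint arm with a two-finger parallel gripper is mounted at the origin on the work surface; the furniture and walls round the work are solid. World frame = base frame: x ahead of the robot, y to its left, z up, the work surface at z = 0. Lengths are in m, angles in degrees, forces in N, time in s.
With the tool pointing down it reaches from about 0.35 to 0.875 m from the base axis. Payload 4.2 kg.
Tool frame: the origin (TCP) lies midway between the tips of the shut fingers; the grasp point (between the pads) lies 19 mm behind it; z points along the fingers, y is the line along which they close (so a half turn about z gives the same grasp; the last joint's range is limited). The gripper opens to 87 mm and grips with 3 to 60 N. Pads are 19 mm wide; open, the fingers measure 117 mm over their backs; the gripper's body (75 mm by 190 mm) begins 51 mm behind the grasp point.
Start: joints at [14.817, 22.042, 0.453, 0, -68.411, -14.817], TCP at [0.625, 0, 0.223] pointing down, gripper open.
Joint ranges: [-179.83, 179.83], [-69.29, 118.12], [-61.27, 80.66], [-181.25, 117.63], [-171.15, -9.14], [-177.46, 177.46]. Speed limits (degrees/s): [159.86, 159.86, 180, 180, 180, 180].

### API

Orientations are given as a 3x3 rotation matrix whose columns are the frame's x, y, z axes.
In Python, from station import sense, capture, camera_params, finish_job gives the robot as it stands.
- The arm moves only by the tool drive_tool, never from a script. Its argument "rows" is a list of rows, each an object of numbers: "tx", "ty", "tz": the shift along the tool's x, y, z in cm; "ax", "ay", "az": the turn, a rotation vector about the tool's x, y, z in rad; "claw": the finger opening in cm, from 0 to 8.7. In form: [{"tx": .., "ty": .., "tz": .., "ax": .., "ay": .., "az": .., "claw": ..}, ...]. A call has 1 to 10 rows; each row shifts and turns the commanded pose from where the row before left it, along the tool's axes as they then stand; what a row does not reach is not made up. A row lasts 1/12 s, in which the tool goes at most 41.7 mm and 7.16 degrees, less where a joint would pass 70% of its speed; a pose out of reach is approached as far as the arm can. A call with a gripper value outside its range is refused whole. The fingers move at their own pace and stop on an object; the grip force is fixed at half the most. Time passes only in rows, so rows that do not move let the fingers close. It gives the time, the measured TCP pose, the force, the opening and the grip force at its end, in the units of the state.
- sense(): the state, without advancing time (a new reading comes with each control period).
- capture(name): name is "scene" or "side" or "wrist"; returns (picture, depth): 400x640x3 uint8, red, green, blue; 400x640 float32, m along the optical axis (not along the pixel's ray), 0 where there is no reading.
- camera_params(name): a dict with "intrinsics" (3x3 intrinsics, pixels), "R" (3x3) and "t" (3): a world point X has camera coordinates R X + t; the wrist camera has in their place "tool_from_camera" (4x4, takes a point from camera to tool coordinates, whose origin is the TCP and whose axes are the flange's). Camera axes: x right, y down, z forward; pixel columns grow to the right and rows downward; lengths in m; the calibration is good to about 2 mm. The wrist camera is an equidistant fisheye: a pixel r from the principal point sees the ray r / f radians off the axis. A picture is of the moment at which its call begins: read the wrist's pose just before it. camera_params takes no time and is no camera call.
- finish_job(): hands the job in; it is judged then, once.
The state is a dict: "time_s": time; "joints": joint angles; "joint_velocities": joint speeds; "effort": joint torques, N m; "tcp_pos": TCP position; "ee_rot": TCP orientation; "wrist_force": force on the tool from outside, world axes, zero at the start; "moment": the same for the moment, N m; "gripper_width": opening from 0.0 (shut) to 1.0 (fully open); "gripper_force": force on a finger pad.
Only numpy, scipy, OpenCV 4.12 (cv2) and the standard library are available. Lean on these libraries where they do the work, as an engineer would, in place of code of your own. Each camera call takes 0.05 s, during which the arm holds its last target. There are 200 camera calls.

### The job

The instrument trolley's wheel is on the bench stand to have its air checked: turn it, whichever way you like, until the yellow-capped valve is at the very top, in line with the red pointer, and leave it there at rest. Turn it by gently pushing spoke after spoke with the fingertips in the gaps; do not grip the wheel, and keep off the tyre, which has just been disinfected, and off the valve. Leave everything else on the table where it is.

Things in the scene. Friction and masses are not known exactly. Their poses are not given: they have to be found in the camera images.
- stand: Grey bench stand, fixed: slab 200x200x14 mm, column behind the wheel. Origin: slab's underside, straight below the hub centre; z up. It holds the wheel sloping like a lectern, 40 degrees from level, facing up and to the stand's -x (towards the robot). In its frame: hub centre (0, 0, 0.170) m, normal out of the face (-0.643, 0, 0.766), up the slope (0.766, 0, 0.643).
- wheel: Trolley wheel, 280 mm over the tyre; turns either way without limit, cannot come off. Stiff bearing (0.12 N m friction): stays where it is left. Origin: hub centre; z: out of the face along the axle; x: towards the valve. Hub 38 mm across, 25 mm proud of the mid-plane. Five blue spokes 14 mm wide, 14 mm deep (mid-plane +-7 mm) at 36, 108, 180, 252, 324 degrees from x about z.
- gap (a point): Point in the wheel's mid-plane 60 mm from the hub centre, 144 degrees from the valve about z: the middle of one of the five gaps between the spokes. Gaps are open right through from 19 to 102 mm radius, and free to 65 mm behind the mid-plane except for the axle tube, 22 mm across, on the axis. One of the five, round x, holds the valve.
- tyre: Black rubber tyre, turning with the wheel: ring of mean radius 123 mm, section 34 mm (mid-plane +-19 mm), outside a bare metal rim of inner radius 102 mm and width 26 mm. Origin and axes as wheel. Not to be touched.
- valve: Brass valve stem with a yellow cap, turning with the wheel; it runs from the rim inwards, from 103 to 70 mm from the hub centre, 15 mm thick at the cap, midway between two spokes. Origin and axes as wheel. Not to be touched.
- valve_root (a point): Point where the valve stem leaves the rim, 100 mm from the hub centre, in the wheel's mid-plane; turns with the wheel.
- top_mark (a point): Fixed point of the stand: the place of valve_root when the valve is exactly at the top, 100 mm up the slope from the hub centre. A red arrowhead on a thin arm from behind points to it from just outside the tyre, about 155 mm from the hub centre.
- gallipot: small round steel bowl, 79 mm across, 40 mm high; a loose bystander. Origin: centre of its underside.
- haemostat: steel haemostat clamp lying flat, 56x140x7 mm; a loose bystander. Origin: centre of its underside.
- instrument_box: closed steel instrument box, 109x188x42 mm; a loose bystander. Origin: centre of its underside.
- dressing_scissors: steel scissors lying flat, 56x150x6 mm; a loose bystander. Origin: centre of its underside.
- timer: white minute timer with a black knob, 62x62x44 mm; a loose bystander. Origin: centre of its underside.
- gauze_jar: glass jar of cotton balls with a steel lid, 85 mm across, 116 mm high; a loose bystander. Origin: centre of its underside.
- marker: white marker pen with a blue cap, 18x130x19 mm, lying; a loose bystander. Origin: centre of its underside.

How it is judged:
By the outcome, as a careful person would: the job done as asked, in the order asked, and still so for the second after the job is handed in, with the robot touching nothing.
It also fails if it takes over 61 s, if anything falls off the work surface, if the arm or the gripper's body presses on something with over 40 N, if the wrist force passes 120 N, or if a joint passes its speed limit or range.

## Working session

There is one attempt and no reset: what is moved stays moved. The work goes in short steps, Python scripts to look and compute and a tool call to move; the robot and the scene stay as the last step left them, time stands still between calls to the robot, and variables do not carry over. Pictures are saved under pics/ and viewed, at most 10 in all, crops included, and the job is handed in when it is done.

Besides the shell and the picture viewer there is one more tool, called after "Request:" by a JSON object that holds its "op" and its "data". drive_tool: Moves the arm, as the interface text tells. Its arguments: {"type":"object","properties":{"rows":{"type":"array"}},"required":["rows"]}

```bash
ls; mkdir -p pics; python3 - <<'E'
from station import *
import cv2,numpy as np
for n in("scene","side"):
    p,d=capture(n);cv2.imwrite(f"pics/{n}0.png",p[:,:,::-1]);np.savez(f"{n}0.npz",p=p,d=d)
    c=camera_params(n);print(n,np.round(c["intrinsics"],1).tolist(),np.round(c["R"],3).tolist(),np.round(c["t"],3))
s=sense();print(s)
E
```

```text
pics
scene [[514.7, 0.0, 323.8], [0.0, 514.7, 200.3], [0.0, 0.0, 1.0]] [[0.984, 0.178, 0.017], [0.154, -0.793, -0.589], [-0.092, 0.582, -0.808]] [-0.475 -0.014  1.92 ]
side [[413.2, 0.0, 325.5], [0.0, 413.2, 198.3], [0.0, 0.0, 1.0]] [[0.775, -0.632, -0.002], [-0.56, -0.686, -0.465], [0.292, 0.361, -0.886]] [-0.395  0.303  1.111]
{'time_s': 0.1, 'joints': array([ 1.48168747e+01,  2.20876877e+01,  3.89755687e-01, -2.34484857e-02,
       -6.84116362e+01, -1.48148818e+01]), 'joint_velocities': array([ 0.00020707, -0.08640596,  0.156063  ,  0.05746688,  0.06852214,
        0.05624475]), 'effort': array([ 1.65357815e-04, -3.91689312e+01,  1.87934643e+01,  4.23187181e+00,
        1.34990664e-02, -6.93199490e-05]), 'tcp_pos': array([6.24481203e-01, 1.60566479e-05, 2.21574462e-01]), 'ee_rot': array([[-1.16041893e-04, -9.99998100e-01, -1.94602613e-03],
       [-9.99999986e-01,  1.16277858e-04, -1.21141761e-04],
       [ 1.21367810e-04,  1.94601204e-03, -9.99998099e-01]]), 'wrist_force': array([0.18032592, 0.39061377, 0.44784336]), 'moment': array([ 0.02324252,  0.00217873, -0.00064344]), 'gripper_force': 0.0, 'gripper_width': 0.9996621969570995}
```

View pics/scene0.png

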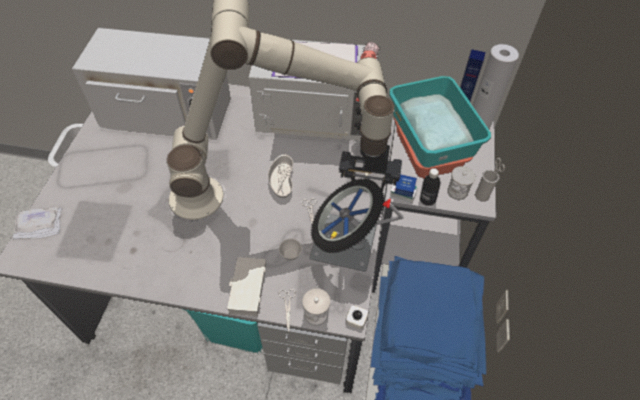

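View pics/side0.png

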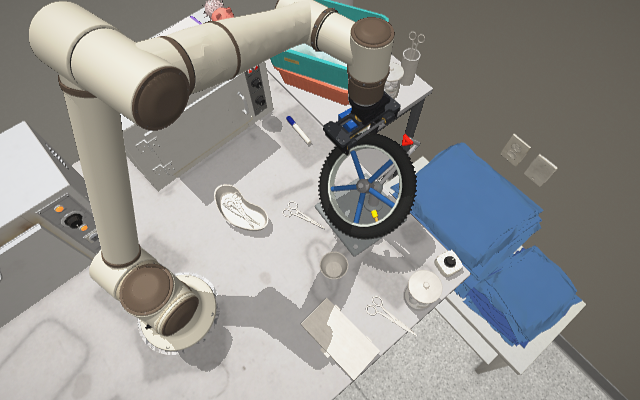

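```bash
cat > h.py <<'E'
from station import *
import cv2,numpy as np
from scipy.optimize import least_squares
def world(n,d,m):
    c=camera_params(n);K=np.array(c["intrinsics"]);R=np.array(c["R"]);t=np.array(c["t"])
    v,u=np.nonzero(m&(d>0));z=d[v,u]
    X=np.c_[(u-K[0,2])/K[0,0]*z,(v-K[1,2])/K[1,1]*z,z]
    return (X-t)@R,np.c_[u,v]
def proj(n,X):
    c=camera_params(n);p=(np.array(c["R"])@np.asarray(X).T).T+c["t"];q=p@np.array(c["intrinsics"]).T
    return q[:,:2]/q[:,2:]
def frame(x,y,yaw):
    c,s=np.cos(yaw),np.sin(yaw);Rz=np.array([[c,-s,0],[s,c,0],[0,0,1]])
    n=Rz@[-.643,0,.766];up=Rz@[.766,0,.643];lat=np.cross(n,up)
    return np.array([x,y,.17]),up,lat,n
def masks(p):
    h=cv2.cvtColor(p,cv2.COLOR_RGB2HSV).astype(int);H,S,V=h[...,0],h[...,1],h[...,2]
    return dict(red=((H<6)|(H>174))&(S>180)&(V>120),yel=(H>20)&(H<35)&(S>150)&(V>120),blue=(H>100)&(H<125)&(S>110)&(V>40),dark=(V<60))
E
cat > fit.py <<'E'
from h import *
D={};
box={"scene":(300,170,405,260),"side":(315,125,425,245)}
for n in box:
    f=np.load(f"{n}0.npz");p,d=f["p"],f["d"];b=box[n];w=np.zeros(d.shape,bool);w[b[1]:b[3],b[0]:b[2]]=1
    for k,m in masks(p).items():
        X,uv=world(n,d,m&w)
        D[n,k]=(X,uv)
        print(n,k,len(X),np.round(np.median(X,0),3),np.round(uv.mean(0),1))
def res(q):
    o,up,lat,nn=frame(*q[:3]);r=[]
    for n in box:
        r+=list((proj(n,[o+.150*up])-D[n,"red"][1].mean(0)).ravel()*1)
        v=np.cos(q[3])*up+np.sin(q[3])*lat
        r+=list((proj(n,[o+.077*v+.004*nn])-D[n,"yel"][1].mean(0)).ravel()*1)
        X=D[n,"dark"][0];X=X[X[:,2]>.06]-o; rad=np.hypot(X@up,X@lat);h=X@nn
        k=(abs(h-.01)<.03)&(abs(rad-.123)<.04)
        rr=np.hypot(rad-.123,h)-.018
        r+=list(np.where(k,np.clip(rr/.003,-3,3),3)*.1)
        X=D[n,"blue"][0]-o;h=X@nn;a=np.arctan2(X@lat,X@up)-q[3]-np.pi/5
        a=(a+np.pi/5)%(2*np.pi/5)-np.pi/5;rad=np.hypot(X@up,X@lat)
        r+=list(np.clip((h-.005)/.004,-3,3)*.1);r+=list(np.clip(a*rad/.005,-3,3)*.1)
    return np.array(r)
best=None
X=D["side","blue"][0];c=X[X[:,2]>.08]
c=np.median(c,0);print("c",c)
for yaw in np.radians(range(-40,41,20)):
  for th in np.radians(range(0,360,45)):
    s=least_squares(res,[c[0],c[1],yaw,th])
    if best is None or s.cost<best.cost:best=s
q=best.x;print(best.cost,q[:2],np.degrees(q[2:]));print(np.round(best.fun[:4],1))
o,up,lat,nn=frame(*q[:3]);v=np.cos(q[3])*up+np.sin(q[3])*lat
for n in box:print(n,proj(n,[o+.15*up,o+.077*v,o+.025*nn]).round(1).tolist(),D[n,"red"][1].mean(0),D[n,"yel"][1].mean(0))
np.save("q.npy",q)
tiles=[]
for n in box:
    p=np.load(f"{n}0.npz")["p"][:,:,::-1];b=box[n];S=4
    im=cv2.resize(p[b[1]:b[3],b[0]:b[2]],None,fx=S,fy=S)
    for r in(.102,.14):
        P=np.array([o+r*(np.cos(a)*up+np.sin(a)*lat) for a in np.linspace(0,6.28,90)])
        cv2.polylines(im,[((proj(n,P)-b[:2]+.5)*S).astype(int)],True,(0,255,0))
    for k in range(5):
        a=q[3]+np.radians(36+72*k);e=np.cos(a)*up+np.sin(a)*lat
        cv2.polylines(im,[((proj(n,[o+.007*nn+.02*e,o+.007*nn+.1*e])-b[:2]+.5)*S).astype(int)],False,(0,0,255))
    tiles.append(cv2.copyMakeBorder(im,0,480-im.shape[0],0,0,cv2.BORDER_CONSTANT)[:, :400] if n=="scene" else im[:480,:400])
cv2.imwrite("pics/fit.png",np.hstack(tiles))
E
python3 fit.py
```

```text
scene red 25 [ 0.692 -0.1    0.277] [386.7 203.4]
scene yel 20 [ 0.542 -0.164  0.156] [333.9 234.1]
scene blue 370 [ 0.594 -0.058  0.147] [365.4 206.6]
scene dark 1930 [ 0.629 -0.088  0.218] [359.  215.2]
side red 87 [ 0.691 -0.098  0.277] [406.1 140.5]
side yel 44 [ 0.541 -0.163  0.155] [374.3 214. ]
side blue 1382 [ 0.635 -0.11   0.124] [387.2 187.8]
side dark 3699 [ 0.57  -0.097  0.208] [370.7 179.6]
c [ 0.57556081 -0.10042351  0.18287793]Traceback (most recent call last):
  File "fit.py", line 29, in <module>
    s=least_squares(res,[c[0],c[1],yaw,th])
    return func(*args, **kwargs)
    result = trf(vector_fun.fun, vector_fun.jac, x0, f0, J0, lb, ub, ftol, xtol,
                 gtol, max_nfev, x_scale, loss_function, tr_solver,
                 tr_options.copy(), verbose, callback=callback_wrapped)
    return trf_no_bounds(
        fun, jac, x0, f0, J0, ftol, xtol, gtol, max_nfev, x_scale,
        loss_function, tr_solver, tr_options, verbose, callback=callback)
    J = jac(x)
    self._update_jac()
    ~~~~~~~~~~~~~~~~^^
    self.J = self.jac_wrapped(xp_copy(self.x), f0=self.
[... 566 characters left out ...]
- f0 for f_eval in f_evals]
                                    ^^^^^^^
    f = np.atleast_1d(self.fun(x, *self.args, **self.kwargs))
                      ~~~~~~~~^^^^^^^^^^^^^^^^^^^^^^^^^^^^^^
    return np.atleast_1d(self.fun(x))
                         ~~~~~~~~^^^
    return self.f(x, *self.args, **self.kwargs)
           ~~~~~~^^^^^^^^^^^^^^^^^^^^^^^^^^^^^^
  File "fit.py", line 15, in res
    r+=list((proj(n,[o+.077*v+.004*nn])-D[n,"yel"][1].mean(0)).ravel()*1)
             ~~~~^^^^^^^^^^^^^^^^^^^^^^
  File "h.py", line 10, in proj
    c=camera_params(n);p=(np.array(c["R"])@np.asarray(X).T).T+c["t"];q=p@np.array(c["intrinsics"]).T
ValueError: time passes only in moves, steps and waits
```

```bash
python3 - <<'E'
s=open('h.py').read()
s=s.replace("from scipy","import functools\ncamera_params=functools.cache(camera_params)\nfrom scipy",1)
open('h.py','w').write(s)
f=open('fit.py').read().replace("o+.150*up","o+q[4]*up").replace("yaw,th])","yaw,th,.16])").replace("q[2:])","q[2:4]),q[4]").replace("o+.15*up","o+q[4]*up").replace('range(0,360,45)','range(0,360,90)').replace(",-40,41,20","-40,41,40")
open('fit.py','w').write(f)
E
timeout 200 python3 fit.py|tail -5
```

```text
c [ 0.57556081 -0.10042351  0.18287793]
120.70321283957276 [ 0.57129588 -0.09037565] [ -3.33005747 247.54737558] 0.1586889165048294
[ 0.3  0.   0.1 -0.9]
scene [[387.0, 203.4], [334.8, 233.9], [342.0, 209.9]] [386.68 203.4 ] [333.9 234.1]
side [[406.3, 140.9], [374.5, 212.9], [360.7, 185.2]] [406.13793103 140.48275862] [374.34090909 213.97727273]
```

View pics/fit.png

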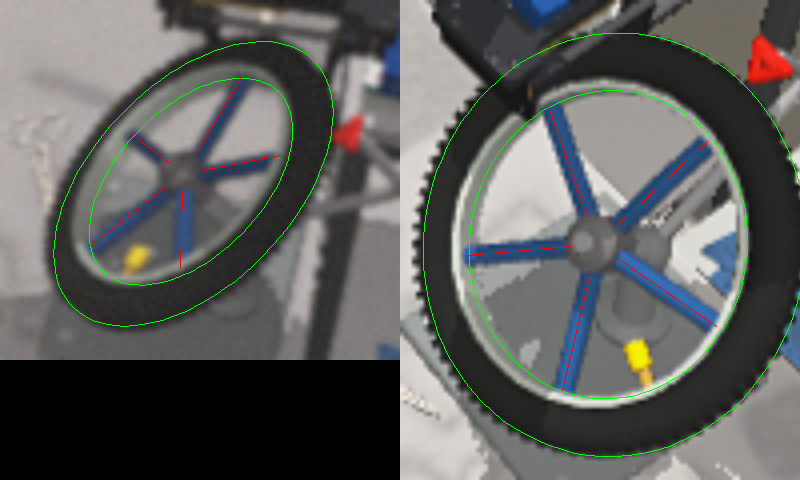

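The overlay fits: wheel at about (0.571, −0.090), yaw −3°, valve at 247.5° counter-clockwise from the top. That leaves +112° to turn. The open fingers straddle the tyre at the start, so I'll go straight up first, then shut and tilt.

Request:
{"op": "drive_tool", "data": {"rows": [{"tz": -3},{"tz": -4},{"tz": -4},{"tz": -4},{"tz": -4,"claw": 0},{"ax": 0.116,"tz": -1,"claw": 0},{"ax": 0.116,"claw": 0},{"ax": 0.116,"claw": 0},{"ax": 0.116,"claw": 0},{"ax": 0.116,"claw": 0}]}}

```text
invalid input at $.rows[0]: expected keys tx, ty, tz, ax, ay, az, claw
```

Request:
{"op": "drive_tool", "data": {"rows": [{"ax": 0.118,"claw": 0},{"claw": 0},{"claw": 0},{"claw": 0}]}}

```text
invalid input at $.rows[0]: expected keys tx, ty, tz, ax, ay, az, claw
```

```bash
cat > st.py <<'E'
from h import *
def status(q,s=None):
    s=s or sense();o,up,lat,n=frame(*q[:3]);R=np.array(s["ee_rot"]);d=np.array(s["tcp_pos"])-o
    u,l,h=d@up,d@lat,d@n
    print("t",s["time_s"],"u,l,h mm",np.round([u*1e3,l*1e3,h*1e3],1),"r %.1f ang %.1f"%(np.hypot(u,l)*1e3,np.degrees(np.arctan2(l,u))%360),"F",np.round(s["wrist_force"],1),"w",s["gripper_width"])
    print("tool axes in (up,lat,n):",np.round(np.array([up,lat,n])@R,3).tolist(),"joints",np.round(s["joints"]))
    return u,l,h,np.array([up,lat,n])@R
E
python3 - <<'E'
from st import *
q=np.load("q.npy");s=sense();status(q,s)
p,d=capture("wrist");cv2.imwrite("pics/w1.png",p[:,:,::-1]);np.savez("w1.npz",p=p,d=d,pos=s["tcp_pos"],R=s["ee_rot"])
c=camera_params("wrist");print({k:np.round(v,3).tolist() if not isinstance(v,str) else v for k,v in c.items()})
E
```

```text
t 0.1 u,l,h mm [69.8 93.3  8.7] r 116.6 ang 53.2 F [0.2 0.4 0.4] w 0.9996621969570995
tool axes in (up,lat,n): [[0.044, -0.763, -0.644], [-0.999, -0.058, -0.0], [-0.037, 0.643, -0.765]] joints [ 15.  22.   0.  -0. -68. -15.]
{'intrinsics': [[309.707, 0.0, 316.171], [0.0, 309.707, 200.87], [0.0, 0.0, 1.0]], 'tool_from_camera': [[0.0, -0.957, -0.291, 0.08], [1.0, 0.001, -0.001, -0.001], [0.001, -0.291, 0.957, -0.162], [0.0, 0.0, 0.0, 1.0]]}
```

View pics/w1.png

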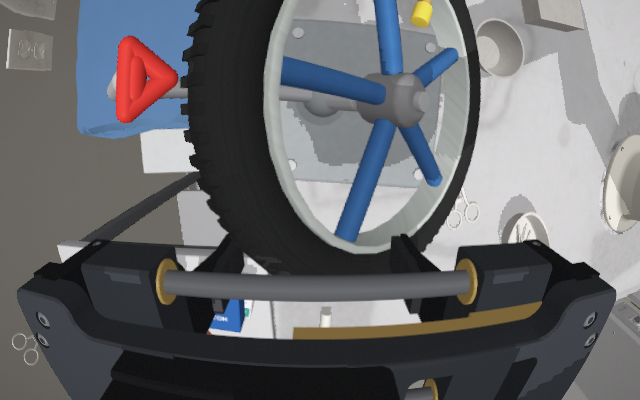

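The wrist view confirms it: the fingers straddle the tyre, the hub is at (395,98), the valve at (423,12) and the pointer at (150,80). Every row needs all seven keys, so I'm resending the move.

Request:
{"op": "drive_tool", "data": {"rows": [{"tx": 0,"ty": 0,"tz": -3,"ax": 0,"ay": 0,"az": 0,"claw": 8.7},{"tx": 0,"ty": 0,"tz": -4,"ax": 0,"ay": 0,"az": 0,"claw": 8.7},{"tx": 0,"ty": 0,"tz": -4,"ax": 0,"ay": 0,"az": 0,"claw": 8.7},{"tx": 0,"ty": 0,"tz": -4,"ax": 0,"ay": 0,"az": 0,"claw": 8.7},{"tx": 0,"ty": 0,"tz": 0,"ax": 0,"ay": 0,"az": 0.058,"claw": 0},{"tx": 0,"ty": 0,"tz": 0,"ax": 0.116,"ay": 0,"az": 0,"claw": 0},{"tx": 0,"ty": 0,"tz": 0,"ax": 0.116,"ay": 0,"az": 0,"claw": 0},{"tx": 0,"ty": 0,"tz": 0,"ax": 0.116,"ay": 0,"az": 0,"claw": 0},{"tx": 0,"ty": 0,"tz": 0,"ax": 0.116,"ay": 0,"az": 0,"claw": 0},{"tx": 0,"ty": 0,"tz": 0,"ax": 0.116,"ay": 0,"az": 0,"claw": 0}]}}

```text
time_s: 0.98
tcp_pos: [0.625, 0.0008, 0.3741]
ee_rot: [[-0.056, -0.831, 0.553], [-0.998, 0.048, -0.029], [-0.002, -0.554, -0.832]]
wrist_force: [0.3, -2.5, 0.3]
gripper_width: 0.632
gripper_force: 0.0
```

Request:
{"op": "drive_tool", "data": {"rows": [{"tx": 0,"ty": 0,"tz": 0,"ax": 0.118,"ay": 0,"az": 0,"claw": 0},{"tx": 0,"ty": 0,"tz": 0,"ax": 0,"ay": 0,"az": 0,"claw": 0},{"tx": 0,"ty": 0,"tz": 0,"ax": 0,"ay": 0,"az": 0,"claw": 0},{"tx": 0,"ty": 0,"tz": 0,"ax": 0,"ay": 0,"az": 0,"claw": 0}]}}

```text
time_s: 1.32
tcp_pos: [0.6268, -0.0011, 0.3753]
ee_rot: [[-0.061, -0.77, 0.635], [-0.998, 0.047, -0.04], [0.001, -0.636, -0.772]]
wrist_force: [0.6, -0.6, 0.9]
gripper_width: 0.325
gripper_force: 0.0
```

```bash
python3 -c "
from st import *
status(np.load('q.npy'))"
```

```text
t 1.3167 u,l,h mm [170.5  92.3 125. ] r 193.9 ang 28.4 F [ 0.6 -0.6  0.9] w 0.3252501668834141
tool axes in (up,lat,n): [[-0.002, -1.0, -0.009], [-1.0, 0.002, -0.003], [0.003, 0.009, -1.0]] joints [ 20.  -0. -27.  30. -30. -45.]
```

Request:
{"op": "drive_tool", "data": {"rows": [{"tx": 2.6,"ty": 2.5,"tz": 0,"ax": 0,"ay": 0,"az": 0,"claw": 0},{"tx": 2.6,"ty": 2.5,"tz": 0,"ax": 0,"ay": 0,"az": 0,"claw": 0},{"tx": 2.6,"ty": 2.5,"tz": 0,"ax": 0,"ay": 0,"az": 0,"claw": 0},{"tx": 2.6,"ty": 2.5,"tz": 0,"ax": 0,"ay": 0,"az": 0,"claw": 0},{"tx": 2.7,"ty": 2.5,"tz": 0,"ax": 0,"ay": 0,"az": 0,"claw": 0},{"tx": 0,"ty": 0,"tz": 3,"ax": 0,"ay": 0,"az": 0,"claw": 0},{"tx": 0,"ty": 0,"tz": 3,"ax": 0,"ay": 0,"az": 0,"claw": 0},{"tx": 0,"ty": 0,"tz": 0,"ax": 0,"ay": 0,"az": 0,"claw": 0},{"tx": 0,"ty": 0,"tz": 0,"ax": 0,"ay": 0,"az": 0,"claw": 0}]}}

```text
time_s: 2.07
tcp_pos: [0.5629, -0.1315, 0.2539]
ee_rot: [[-0.059, -0.775, 0.629], [-0.998, 0.048, -0.036], [-0.002, -0.63, -0.776]]
wrist_force: [0.3, -0.2, 0.3]
gripper_width: 0.007
gripper_force: 0.0
```

```bash
cat >> st.py <<'E'
def wproj(X,pos,R):
    c=camera_params("wrist");K=np.array(c["intrinsics"]);T=np.linalg.inv(np.array(c["tool_from_camera"]))
    P=(np.asarray(X)-pos)@R@T[:3,:3].T+T[:3,3]
    th=np.arctan2(np.hypot(P[:,0],P[:,1]),P[:,2]);ph=np.arctan2(P[:,1],P[:,0])
    return np.c_[K[0,2]+K[0,0]*th*np.cos(ph),K[1,2]+K[0,0]*th*np.sin(ph)]
def wlook(q,name):
    s=sense();st=status(q,s);p,d=capture("wrist");im=p[:,:,::-1].copy();pos,R=np.array(s["tcp_pos"]),np.array(s["ee_rot"])
    np.savez(name+".npz",p=p,d=d,pos=pos,R=R)
    o,up,lat,n=frame(*q[:3]);dr=lambda P,c:cv2.polylines(im,[wproj(P,pos,R).astype(int)],False,c)
    C=lambda a:np.cos(a)*up+np.sin(a)*lat
    dr([o+.013*n+.102*C(a) for a in np.linspace(0,6.28,90)],(0,255,0))
    for k in range(5):
        a=q[3]+np.radians(36+72*k);dr([o+.007*n+r*C(a) for r in np.linspace(.02,.1,5)],(0,0,255))
    dr([o+r*up for r in np.linspace(.14,.17,4)],(0,255,0));dr([o+r*C(q[3]) for r in np.linspace(.07,.1,4)],(255,0,255))
    cv2.imwrite(f"pics/{name}.png",im)
E
python3 -c "
from st import *
wlook(np.load('q.npy'),'w2')"
```

```text
t 2.0667 u,l,h mm [ 49.4 -41.5  68.1] r 64.5 ang 319.9 F [ 0.3 -0.2  0.3] w 0.006656008434406928
tool axes in (up,lat,n): [[-0.002, -1.0, -0.017], [-1.0, 0.002, 0.001], [-0.001, 0.017, -1.0]] joints [  3.   0. -42.  27.  -9. -32.]
```

View pics/w2.png

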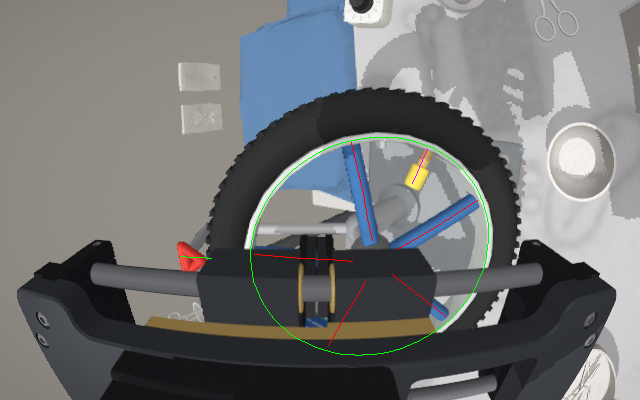

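```bash
cat > kin.py <<'E'
from h import *
from scipy.spatial.transform import Rotation as Ro
import itertools
def fk(j,g,s4,s6):
    j=np.radians(j);L1,L2,z0,Lt,c,e,f=g
    A=Ro.from_euler('z',j[0]);B=A*Ro.from_euler('y',j[1]);C=B*Ro.from_euler('y',-j[2]);D=C*Ro.from_euler('x',s4*j[3])
    E=D*Ro.from_euler('y',-j[4]);F=E*Ro.from_euler('x',s6*j[5])
    p=np.array([0,0,z0])+A.apply([e,c,0])+B.apply([0,0,L1])+C.apply([L2,0,f])+E.apply([Lt,0,0])
    return p,F
s=sense()
O=[([14.8169,22.0877,.3898,-.0234,-68.4116,-14.8149],[.62448,0,.22157],[[0,-1,-.002],[-1,0,0],[0,.002,-1]]),
 ([20,0,-27,30,-30,-45],[.6268,-.0011,.3753],[[-.061,-.77,.635],[-.998,.047,-.04],[.001,-.636,-.772]]),
 (s["joints"],s["tcp_pos"],s["ee_rot"])]
if __name__=="__main__":
    print(np.round(s["joints"],2))
    for s4,s6 in itertools.product((1,-1),(1,-1)):
        w=np.array([1,.2,1])
        F=lambda g:np.concatenate([(fk(j,g,s4,s6)[0]-p)*a for (j,p,R),a in zip(O,w)]+[np.array(g)-[.45,.45,.3,.25,-.15,0,0]*np.array([1,1,1,1,1,1,1])])
        W=lambda g:np.r_[F(g)[:9]*100,F(g)[9:]*.3]
        r=least_squares(W,[.45,.45,.3,.25,-.15,0,0])
        T=[(fk(j,r.x,s4,s6)[1].inv()*Ro.from_matrix(R)).as_matrix().round(2).tolist() for j,p,R in O]
        print(s4,s6,r.x.round(3),np.abs(F(r.x)[:9]).max().round(4));print(T)
E
python3 kin.py
```

```text
[  3.45   0.25 -42.55  27.06  -9.24 -32.14]
1 1 [ 0.266  0.057  0.13   0.107 -0.168  0.461 -0.025] 0.0222
[[[0.0, -0.0, 1.0], [-0.87, 0.49, 0.0], [-0.49, -0.87, 0.0]], [[-0.46, 0.17, 0.87], [-0.68, 0.56, -0.47], [-0.57, -0.81, -0.14]], [[-0.15, 0.01, 0.99], [-0.97, 0.19, -0.15], [-0.19, -0.98, -0.01]]]
1 -1 [ 0.266  0.057  0.13   0.107 -0.168  0.461 -0.025] 0.0222
[[[0.0, -0.0, 1.0], [-1.0, 0.0, 0.0], [-0.0, -1.0, -0.0]], [[-0.46, 0.17, 0.87], [-0.57, -0.81, -0.14], [0.68, -0.56, 0.47]], [[-0.15, 0.01, 0.99], [-0.59, -0.8, -0.08], [0.79, -0.59, 0.12]]]
-1 1 [ 0.51   0.23   0.127  0.292 -0.151  0.198  0.001] 0.0138
[[[0.0, -0.0, 1.0], [-0.87, 0.49, 0.0], [-0.49, -0.87, 0.0]], [[-0.0, 0.01, 1.0], [0.0, 1.0, -0.01], [-1.0, 0.0, -0.0]], [[0.0, 0.0, 1.0], [-0.43, 0.9, 0.0], [-0.9, -0.43, 0.0]]]
-1 -1 [ 0.51   0.23   0.127  0.292 -0.151  0.198  0.001] 0.0138
[[[0.0, -0.0, 1.0], [-1.0, -0.0, 0.0], [0.0, -1.0, -0.0]], [[-0.0, 0.01, 1.0], [-1.0, 0.0, -0.0], [-0.0, -1.0, 0.01]], [[0.0, 0.0, 1.0], [-1.0, -0.0, 0.0], [0.0, -1.0, 0.0]]]
```

j5 is right at its −9° limit, so I'll back off, reduce the tilt by 20° and roll 90° so the wide body lies across the slope.

Request:
{"op": "drive_tool", "data": {"rows": [{"tx": 0,"ty": 0,"tz": -3,"ax": 0,"ay": 0,"az": 0,"claw": 0},{"tx": 0,"ty": 0,"tz": -3,"ax": 0,"ay": 0,"az": 0,"claw": 0},{"tx": 0,"ty": 0,"tz": 0,"ax": -0.117,"ay": 0,"az": 0,"claw": 0},{"tx": 0,"ty": 0,"tz": 0,"ax": -0.117,"ay": 0,"az": 0,"claw": 0},{"tx": 0,"ty": 0,"tz": 0,"ax": -0.117,"ay": 0,"az": 0,"claw": 0},{"tx": 0,"ty": 0,"tz": 0,"ax": 0,"ay": 0,"az": 0,"claw": 0}]}}

```text
time_s: 2.62
tcp_pos: [0.5277, -0.1285, 0.3048]
ee_rot: [[-0.058, -0.938, 0.341], [-0.998, 0.055, -0.018], [-0.002, -0.341, -0.94]]
wrist_force: [1.5, -0.1, 1.4]
gripper_width: 0.008
gripper_force: 0.0
```

```bash
python3 -c "
from st import *
status(np.load('q.npy'));s=sense();print([s[k].round(4).tolist() for k in('joints','tcp_pos','ee_rot')])"
```

```text
t 2.6167 u,l,h mm [ 55.1 -40.6 129.8] r 68.4 ang 323.6 F [ 1.5 -0.1  1.4] w 0.007532084104395188
tool axes in (up,lat,n): [[-0.001, -0.939, -0.343], [-1.0, 0.0, 0.002], [-0.002, 0.343, -0.939]] joints [  5.   1. -19.   4. -51. -10.]
[[5.0066, 1.055, -18.5866, 3.5318, -50.6435, -10.1095], [0.5277, -0.1285, 0.3048], [[-0.0579, -0.9384, 0.3407], [-0.9983, 0.0551, -0.018], [-0.0019, -0.3412, -0.94]]]
```

Request:
{"op": "drive_tool", "data": {"rows": [{"tx": 0,"ty": 0,"tz": 0,"ax": 0,"ay": 0,"az": 0.12,"claw": 0},{"tx": 0,"ty": 0,"tz": 0,"ax": 0,"ay": 0,"az": 0.12,"claw": 0},{"tx": 0,"ty": 0,"tz": 0,"ax": 0,"ay": 0,"az": 0.12,"claw": 0},{"tx": 0,"ty": 0,"tz": 0,"ax": 0,"ay": 0,"az": 0.12,"claw": 0},{"tx": 0,"ty": 0,"tz": 0,"ax": 0,"ay": 0,"az": 0.12,"claw": 0},{"tx": 0,"ty": 0,"tz": 0,"ax": 0,"ay": 0,"az": 0.12,"claw": 0},{"tx": 0,"ty": 0,"tz": 0,"ax": 0,"ay": 0,"az": 0.12,"claw": 0},{"tx": 0,"ty": 0,"tz": 0,"ax": 0,"ay": 0,"az": 0.12,"claw": 0},{"tx": 0,"ty": 0,"tz": 0,"ax": 0,"ay": 0,"az": 0.12,"claw": 0},{"tx": 0,"ty": 0,"tz": 0,"ax": 0,"ay": 0,"az": 0.12,"claw": 0}]}}

```text
time_s: 3.45
tcp_pos: [0.5228, -0.1289, 0.301]
ee_rot: [[-0.898, -0.28, 0.338], [-0.304, 0.953, -0.018], [-0.317, -0.119, -0.941]]
wrist_force: [0.4, 0.2, -0.5]
gripper_width: 0.006
gripper_force: 0.0
```

Request:
{"op": "drive_tool", "data": {"rows": [{"tx": 0,"ty": 0,"tz": 0,"ax": 0,"ay": 0,"az": 0.12,"claw": 0},{"tx": 0,"ty": 0,"tz": 0,"ax": 0,"ay": 0,"az": 0.12,"claw": 0},{"tx": 0,"ty": 0,"tz": 0,"ax": 0,"ay": 0,"az": 0.12,"claw": 0},{"tx": 0,"ty": 0,"tz": 0,"ax": 0,"ay": 0,"az": 0.01,"claw": 0},{"tx": 0,"ty": 0,"tz": 0,"ax": 0,"ay": 0,"az": 0,"claw": 0}]}}

```text
time_s: 3.87
tcp_pos: [0.5224, -0.1291, 0.3004]
ee_rot: [[-0.94, 0.056, 0.337], [0.053, 0.998, -0.019], [-0.337, 0.0, -0.941]]
wrist_force: [-0.8, 0.5, 0.4]
gripper_width: 0.006
gripper_force: 0.0
```

```bash
python3 -c "
from st import *
status(np.load('q.npy'));s=sense();print([s[k].round(4).tolist() for k in('joints','tcp_pos','ee_rot')])"
```

```text
t 3.8667 u,l,h mm [ 48.2 -41.6 129.8] r 63.6 ang 319.2 F [-0.8  0.5  0.4] w 0.005790737318276709
tool axes in (up,lat,n): [[-0.938, -0.002, -0.347], [-0.002, 1.0, 0.001], [0.347, 0.001, -0.938]] joints [   5.    1.  -19.    4.  -50. -100.]
[[5.0028, 0.7757, -19.4598, 3.5798, -50.3011, -100.0299], [0.5224, -0.1291, 0.3004], [[-0.94, 0.056, 0.3366], [0.0528, 0.9984, -0.0188], [-0.3372, 0.0001, -0.9414]]]
```

Request:
{"op": "drive_tool", "data": {"rows": [{"tx": -0.87,"ty": 0,"tz": 2.35,"ax": 0,"ay": 0,"az": 0,"claw": 0},{"tx": -0.87,"ty": 0,"tz": 2.35,"ax": 0,"ay": 0,"az": 0,"claw": 0},{"tx": -0.87,"ty": 0,"tz": 2.35,"ax": 0,"ay": 0,"az": 0,"claw": 0},{"tx": -0.87,"ty": 0,"tz": 2.35,"ax": 0,"ay": 0,"az": 0,"claw": 0},{"tx": 0,"ty": 0,"tz": 0,"ax": 0,"ay": 0,"az": 0,"claw": 0},{"tx": 0,"ty": 0,"tz": 0,"ax": 0,"ay": 0,"az": 0,"claw": 0},{"tx": 0,"ty": 0,"tz": 0,"ax": 0,"ay": 0,"az": 0,"claw": 0}]}}

```text
time_s: 4.45
tcp_pos: [0.586, -0.1334, 0.2229]
ee_rot: [[-0.941, 0.058, 0.335], [0.054, 0.998, -0.02], [-0.335, -0.0, -0.942]]
wrist_force: [0.5, -0.2, 0.9]
gripper_width: 0.003
gripper_force: 0.0
```

```bash
python3 -c "
from st import *
wlook(np.load('q.npy'),'w3')"
```

```text
t 4.45 u,l,h mm [ 47.2 -42.1  29.5] r 63.2 ang 318.3 F [ 0.5 -0.2  0.9] w 0.003299386408021333
tool axes in (up,lat,n): [[-0.937, -0.001, -0.349], [-0.001, 1.0, -0.0], [0.349, 0.0, -0.937]] joints [   4.   11.  -20.    4.  -40. -100.]
```

View pics/w3.png

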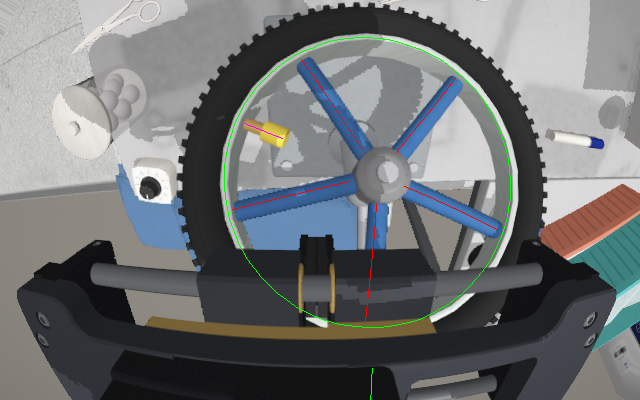

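The overlay lies on the real spokes to within a few pixels (hub at (383,175), valve at (268,132)), and the fingertips sit over the intended gap at (316,290). Inserting now.

Request:
{"op": "drive_tool", "data": {"rows": [{"tx": -0.37,"ty": 0,"tz": 1.0,"ax": 0,"ay": 0,"az": 0,"claw": 0},{"tx": -0.37,"ty": 0,"tz": 1.0,"ax": 0,"ay": 0,"az": 0,"claw": 0},{"tx": -0.37,"ty": 0,"tz": 1.0,"ax": 0,"ay": 0,"az": 0,"claw": 0},{"tx": -0.37,"ty": 0,"tz": 1.0,"ax": 0,"ay": 0,"az": 0,"claw": 0},{"tx": 0,"ty": 0,"tz": 0,"ax": 0,"ay": 0,"az": 0,"claw": 0},{"tx": 0,"ty": 0,"tz": 0,"ax": 0,"ay": 0,"az": 0,"claw": 0},{"tx": 0,"ty": 0,"tz": 0,"ax": 0,"ay": 0,"az": 0,"claw": 0}]}}

```text
time_s: 5.08
tcp_pos: [0.613, -0.1351, 0.1887]
ee_rot: [[-0.941, 0.059, 0.333], [0.056, 0.998, -0.02], [-0.333, -0.0, -0.943]]
wrist_force: [-0.6, -1.1, -0.5]
gripper_width: 0.001
gripper_force: 0.0
```

```bash
python3 - <<'E'
from st import *
q=np.load('q.npy');u,l,h,M=status(q)
# arc with r=58 at tip, angle in deg; print cumulative tool shift per 10deg (cm)
P=np.array([u,l,h])*1e2
for a in range(320,460,10):
    T=np.array([5.8*np.cos(np.radians(a)),5.8*np.sin(np.radians(a)),-1.3]);d=M.T@(T-P);P=T;print(a%360,d.round(2).tolist())
E
```

```text
t 5.0833 u,l,h mm [ 45.9 -42.2 -14.1] r 62.4 ang 317.4 F [-0.6 -1.1 -0.5] w 0.0008713651004595999
tool axes in (up,lat,n): [[-0.936, 0.001, -0.351], [0.001, 1.0, -0.0], [0.351, -0.001, -0.936]] joints [   3.   15.  -19.    4.  -37. -100.]
320 [0.18, 0.49, -0.05]
330 [-0.54, 0.83, -0.2]
340 [-0.4, 0.92, -0.15]
350 [-0.24, 0.98, -0.09]
0 [-0.08, 1.01, -0.03]
10 [0.08, 1.01, 0.03]
20 [0.25, 0.98, 0.09]
30 [0.4, 0.92, 0.15]
40 [0.54, 0.83, 0.2]
50 [0.67, 0.71, 0.25]
60 [0.78, 0.58, 0.29]
70 [0.86, 0.43, 0.32]
80 [0.91, 0.26, 0.34]
90 [0.94, 0.09, 0.35]
```

Request:
{"op": "drive_tool", "data": {"rows": [{"tx": 0.18,"ty": 0.49,"tz": -0.05,"ax": 0,"ay": 0,"az": 0,"claw": 0},{"tx": -0.27,"ty": 0.41,"tz": -0.1,"ax": 0,"ay": 0,"az": 0,"claw": 0},{"tx": -0.27,"ty": 0.42,"tz": -0.1,"ax": 0,"ay": 0,"az": 0,"claw": 0},{"tx": -0.2,"ty": 0.46,"tz": -0.08,"ax": 0,"ay": 0,"az": 0,"claw": 0},{"tx": -0.2,"ty": 0.46,"tz": -0.07,"ax": 0,"ay": 0,"az": 0,"claw": 0},{"tx": -0.12,"ty": 0.49,"tz": -0.05,"ax": 0,"ay": 0,"az": 0,"claw": 0},{"tx": -0.12,"ty": 0.49,"tz": -0.04,"ax": 0,"ay": 0,"az": 0,"claw": 0},{"tx": -0.04,"ty": 0.5,"tz": -0.02,"ax": 0,"ay": 0,"az": 0,"claw": 0},{"tx": -0.04,"ty": 0.51,"tz": -0.01,"ax": 0,"ay": 0,"az": 0,"claw": 0}]}}

```text
time_s: 5.83
tcp_pos: [0.6234, -0.0933, 0.1971]
ee_rot: [[-0.941, 0.059, 0.332], [0.056, 0.998, -0.02], [-0.332, -0.001, -0.943]]
wrist_force: [-0.8, -4.4, -1.3]
gripper_width: 0.006
gripper_force: 1.7
```

```bash
cat >> st.py <<'E'
def wheel(q):
    """wheel angle from wrist blue pixels: score model spokes & yellow against image"""
    s=sense();status(q,s);p,d=capture("wrist");pos,R=np.array(s["tcp_pos"]),np.array(s["ee_rot"])
    np.savez("last.npz",p=p,d=d,pos=pos,R=R)
    o,up,lat,n=frame(*q[:3]);m=masks(p);c=camera_params("wrist");K=np.array(c["intrinsics"]);T=np.array(c["tool_from_camera"])
    def plane(mm,h):
        v,u=np.nonzero(mm);x,y=(u-K[0,2])/K[0,0],(v-K[1,2])/K[0,0];th=np.hypot(x,y)
        r=np.c_[np.sin(th)*x/th,np.sin(th)*y/th,np.cos(th)]@T[:3,:3].T@R.T
        C=pos+R@T[:3,3];k=-((C-o)@n-h)/(r@n);X=C+k[:,None]*r-o;return X@up,X@lat
    u,l=plane(m["yel"],.004);rr=np.hypot(u,l);k=(rr>.055)&(rr<.11)
    ya=np.degrees(np.arctan2(l[k].mean(),u[k].mean()))%360 if k.sum()>15 else None
    u,l=plane(m["blue"],.007);rr=np.hypot(u,l);k=(rr>.035)&(rr<.095);a=np.arctan2(l[k],u[k])
    b=np.arange(0,360,.25);near=[(np.abs((np.degrees(a)[None]-x-36+36)%72-36)).clip(0,9).mean() for x in b[b<72]] if k.sum() else [0]
    sp=b[int(np.argmin(near))];print("yellow ang",ya,"n",k.sum(),"spoke-based (mod 72)",sp,"rms",min(near))
    return ya,sp
E
python3 -c "
from st import *
wheel(np.load('q.npy'))"
```

```text
t 5.8333 u,l,h mm [ 57.4   0.1 -12.8] r 57.4 ang 0.1 F [-0.8 -4.4 -1.3] w 0.0060127069574454
tool axes in (up,lat,n): [[-0.936, 0.001, -0.352], [0.001, 1.0, -0.001], [0.352, -0.001, -0.936]] joints [   8.   15.  -19.    6.  -37. -106.]
yellow ang 269.0519588847452 n 15066 spoke-based (mod 72) 51.5 rms 5.277858529365745
```

Request:
{"op": "drive_tool", "data": {"rows": [{"tx": 0.04,"ty": 0.5,"tz": 0.01,"ax": 0,"ay": 0,"az": 0,"claw": 0},{"tx": 0.04,"ty": 0.51,"tz": 0.02,"ax": 0,"ay": 0,"az": 0,"claw": 0},{"tx": 0.12,"ty": 0.49,"tz": 0.04,"ax": 0,"ay": 0,"az": 0,"claw": 0},{"tx": 0.13,"ty": 0.49,"tz": 0.05,"ax": 0,"ay": 0,"az": 0,"claw": 0},{"tx": 0.2,"ty": 0.46,"tz": 0.07,"ax": 0,"ay": 0,"az": 0,"claw": 0},{"tx": 0.2,"ty": 0.46,"tz": 0.08,"ax": 0,"ay": 0,"az": 0,"claw": 0},{"tx": 0.27,"ty": 0.42,"tz": 0.1,"ax": 0,"ay": 0,"az": 0,"claw": 0},{"tx": 0.27,"ty": 0.41,"tz": 0.1,"ax": 0,"ay": 0,"az": 0,"claw": 0},{"tx": 0.33,"ty": 0.36,"tz": 0.12,"ax": 0,"ay": 0,"az": 0,"claw": 0},{"tx": 0.34,"ty": 0.35,"tz": 0.13,"ax": 0,"ay": 0,"az": 0,"claw": 0}]}}

```text
time_s: 6.72
tcp_pos: [0.6109, -0.0473, 0.1845]
ee_rot: [[-0.941, 0.059, 0.334], [0.056, 0.998, -0.019], [-0.335, 0.001, -0.942]]
wrist_force: [1.3, -1.9, -0.0]
gripper_width: 0.008
gripper_force: 1.5
```

```bash
python3 -c "
from st import *
wheel(np.load('q.npy'))"
```

```text
t 6.7167 u,l,h mm [ 37.7  45.3 -12.7] r 58.9 ang 50.3 F [ 1.3 -1.9 -0. ] w 0.007987284938384754
tool axes in (up,lat,n): [[-0.937, 0.001, -0.349], [0.001, 1.0, 0.0], [0.349, -0.0, -0.937]] joints [  13.   14.  -24.   10.  -34. -114.]
yellow ang 322.925987542807 n 13883 spoke-based (mod 72) 30.25 rms 5.564239863888717
```

Request:
{"op": "drive_tool", "data": {"rows": [{"tx": 0.26,"ty": 0.2,"tz": 0.1,"ax": 0,"ay": 0,"az": 0,"claw": 0},{"tx": 0.26,"ty": 0.19,"tz": 0.1,"ax": 0,"ay": 0,"az": 0,"claw": 0},{"tx": 0.26,"ty": 0.19,"tz": 0.09,"ax": 0,"ay": 0,"az": 0,"claw": 0},{"tx": 0.28,"ty": 0.15,"tz": 0.1,"ax": 0,"ay": 0,"az": 0,"claw": 0},{"tx": 0.29,"ty": 0.14,"tz": 0.11,"ax": 0,"ay": 0,"az": 0,"claw": 0},{"tx": 0.29,"ty": 0.14,"tz": 0.11,"ax": 0,"ay": 0,"az": 0,"claw": 0},{"tx": 0,"ty": 0,"tz": 0,"ax": 0,"ay": 0,"az": 0,"claw": 0}]}}

```text
time_s: 7.35
tcp_pos: [0.5968, -0.0368, 0.1722]
ee_rot: [[-0.942, 0.059, 0.331], [0.056, 0.998, -0.019], [-0.332, 0.0, -0.943]]
wrist_force: [1.4, 0.4, 0.0]
gripper_width: 0.007
gripper_force: 0.4
```

```bash
python3 - <<'E'
from st import *
q=np.load('q.npy');ya,sp=wheel(q)
q2=q.copy();q2[3]=np.radians(ya if ya else 340);wlook(q2,'w4')
E
```

```text
t 7.35 u,l,h mm [ 18.5  55.  -12.7] r 58.0 ang 71.4 F [1.4 0.4 0. ] w 0.007394457583152502
tool axes in (up,lat,n): [[-0.936, 0.001, -0.352], [0.001, 1.0, -0.0], [0.352, -0.001, -0.936]] joints [  15.   13.  -27.   11.  -32. -117.]
yellow ang None n 10801 spoke-based (mod 72) 49.5 rms 5.04368234678206
t 7.4 u,l,h mm [ 18.7  55.  -12.7] r 58.1 ang 71.3 F [-0.6  0.1 -0.2] w 0.004877798342011039
tool axes in (up,lat,n): [[-0.936, 0.001, -0.352], [0.001, 1.0, -0.0], [0.352, -0.0, -0.936]] joints [  15.   13.  -27.   11.  -32. -117.]
```

View pics/w4.png

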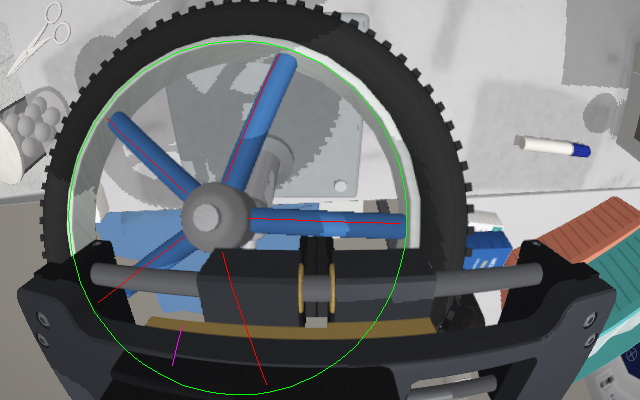

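Request:
{"op": "drive_tool", "data": {"rows": [{"tx": 0.23,"ty": 0.08,"tz": 0.08,"ax": 0,"ay": 0,"az": 0,"claw": 0},{"tx": 0.23,"ty": 0.07,"tz": 0.08,"ax": 0,"ay": 0,"az": 0,"claw": 0},{"tx": 0.23,"ty": 0.06,"tz": 0.09,"ax": 0,"ay": 0,"az": 0,"claw": 0},{"tx": 0.23,"ty": 0.05,"tz": 0.09,"ax": 0,"ay": 0,"az": 0,"claw": 0},{"tx": 0.23,"ty": 0.04,"tz": 0.09,"ax": 0,"ay": 0,"az": 0,"claw": 0},{"tx": 0.23,"ty": 0.02,"tz": 0.09,"ax": 0,"ay": 0,"az": 0,"claw": 0},{"tx": 0,"ty": 0,"tz": 0,"ax": 0,"ay": 0,"az": 0,"claw": 0},{"tx": 0,"ty": 0,"tz": 0,"ax": 0,"ay": 0,"az": 0,"claw": 0}]}}

```text
time_s: 8.12
tcp_pos: [0.5859, -0.0332, 0.1629]
ee_rot: [[-0.942, 0.059, 0.331], [0.056, 0.998, -0.02], [-0.332, 0.0, -0.943]]
wrist_force: [1.8, 0.0, 0.8]
gripper_width: 0.009
gripper_force: 0.6
```

```bash
cat > ang.py <<'E'
from st import *
q=np.load('q.npy');s=sense();status(q,s);o,up,lat,n=frame(*q[:3])
pos,R=np.array(s["tcp_pos"]),np.array(s["ee_rot"])
def rep(name,X):
    X=X-o;u,l,h=X@up,X@lat,X@n;r=np.hypot(u,l);k=(abs(h-.004)<.012)&(r>.03)&(r<.098)
    if k.sum()<50: print(name,"few");return
    u,l=u[k],l[k]
    def res(z):
        uu,ll=u-z[1],l-z[2];a=(np.arctan2(ll,uu)-z[0])%(2*np.pi/5)-np.pi/5
        return np.r_[np.hypot(uu,ll)*a*1e3]
    b=min((least_squares(res,[z,0,0],loss="soft_l1",x_scale=[1,.01,.01]) for z in np.radians(range(0,72,18))),key=lambda r:r.cost)
    print(name,k.sum(),"valve ang mod72 %.2f"%(np.degrees(b.x[0])%72),"centre off mm",(b.x[1:]*1e3).round(1),"rms",np.sqrt(np.mean(b.fun**2)).round(2))
p,d=capture("wrist");c=camera_params("wrist");K=np.array(c["intrinsics"]);T=np.array(c["tool_from_camera"])
v,u=np.nonzero(masks(p)["blue"]&(d>0));x,y=(u-K[0,2])/K[0,0],(v-K[1,2])/K[0,0];th=np.hypot(x,y);z=d[v,u]
Xc=np.c_[np.tan(th)*x/th*z,np.tan(th)*y/th*z,z];rep("wrist",(Xc@T[:3,:3].T+T[:3,3])@R.T+pos)
red=[];yel=[]
for nm in("side","scene"):
    p,d=capture(nm);w=np.zeros(d.shape,bool);b={"scene":(300,170,405,260),"side":(315,125,425,245)}[nm];w[b[1]:b[3],b[0]:b[2]]=1
    m=masks(p);rep(nm,world(nm,d,m["blue"]&w)[0])
    if (m["yel"]&w).sum()>6:
        X,_=world(nm,d,m["yel"]&w);X=np.median(X,0)-o;print(nm,"yellow u,l,h",np.round([X@up*1e3,X@lat*1e3,X@n*1e3],1),"ang",np.degrees(np.arctan2(X@lat,X@up)).round(1))
    X,_=world(nm,d,m["red"]&w);X=np.median(X,0)-o;print(nm,"red u,l,h",np.round([X@up*1e3,X@lat*1e3,X@n*1e3],1))
    cv2.imwrite(f"last_{nm}.png",p[:,:,::-1])
E
python3 ang.py
```

```text
t 8.1167 u,l,h mm [  4.   57.9 -12.7] r 58.1 ang 86.0 F [1.8 0.  0.8] w 0.008999156666947025
tool axes in (up,lat,n): [[-0.936, 0.001, -0.352], [0.001, 1.0, -0.0], [0.352, -0.001, -0.936]] joints [  16.   13.  -30.   13.  -30. -119.]
wrist 8652 valve ang mod72 67.44 centre off mm [0.  4.4] rms 3.84
side 441 valve ang mod72 67.53 centre off mm [ 0.9 -1. ] rms 3.83
side yellow u,l,h [78.7 -6.4  5.7] ang -4.7
side red u,l,h [160.1   0.2   4.9]
scene 168 valve ang mod72 67.99 centre off mm [ 2.5 -4.2] rms 3.11
scene yellow u,l,h [ 80.6 -10.7   7.5] ang -7.5
scene red u,l,h [162.   -2.2   4.1]
```

Request:
{"op": "drive_tool", "data": {"rows": [{"tx": 0.11,"ty": 0,"tz": 0.04,"ax": 0,"ay": 0,"az": 0,"claw": 0},{"tx": 0.11,"ty": 0,"tz": 0.04,"ax": 0,"ay": 0,"az": 0,"claw": 0},{"tx": 0.11,"ty": 0,"tz": 0.04,"ax": 0,"ay": 0,"az": 0,"claw": 0},{"tx": 0.1,"ty": 0,"tz": 0.04,"ax": 0,"ay": 0,"az": 0,"claw": 0},{"tx": 0,"ty": 0,"tz": 0,"ax": 0,"ay": 0,"az": 0,"claw": 0},{"tx": 0,"ty": 0,"tz": 0,"ax": 0,"ay": 0,"az": 0,"claw": 0}]}}

```text
time_s: 8.77
tcp_pos: [0.5831, -0.033, 0.1605]
ee_rot: [[-0.941, 0.059, 0.333], [0.056, 0.998, -0.02], [-0.333, 0.0, -0.943]]
wrist_force: [1.3, -1.0, 1.2]
gripper_width: 0.002
gripper_force: 1.1
```

```bash
python3 ang.py
```

```text
t 8.7667 u,l,h mm [  0.3  58.  -12.7] r 58.0 ang 89.7 F [ 1.3 -1.   1.2] w 0.0019156865822295888
tool axes in (up,lat,n): [[-0.937, 0.001, -0.351], [0.001, 1.0, -0.0], [0.351, -0.001, -0.937]] joints [  16.   13.  -30.   13.  -29. -119.]
wrist 8544 valve ang mod72 71.54 centre off mm [-0.1  4.5] rms 3.83
side 436 valve ang mod72 71.65 centre off mm [ 0.8 -1. ] rms 3.69
side yellow u,l,h [79.9 -2.   5.2] ang -1.4
side red u,l,h [160.8   0.2   4.3]
scene 175 valve ang mod72 0.18 centre off mm [ 1.4 -4.3] rms 3.15
scene yellow u,l,h [80.  -4.   6.1] ang -2.8
scene red u,l,h [162.1  -4.3   4.6]
```

Request:
{"op": "drive_tool", "data": {"rows": [{"tx": 0.06,"ty": 0,"tz": 0.02,"ax": 0,"ay": 0,"az": 0,"claw": 0},{"tx": 0,"ty": 0,"tz": 0,"ax": 0,"ay": 0,"az": 0,"claw": 0},{"tx": -0.16,"ty": 0,"tz": -0.06,"ax": 0,"ay": 0,"az": 0,"claw": 0},{"tx": -0.28,"ty": 0,"tz": -0.1,"ax": 0,"ay": 0,"az": 0,"claw": 0},{"tx": -0.28,"ty": 0,"tz": -0.1,"ax": 0,"ay": 0,"az": 0,"claw": 0},{"tx": 0,"ty": 0,"tz": 0,"ax": 0,"ay": 0,"az": 0,"claw": 0},{"tx": 0.35,"ty": 0,"tz": -0.94,"ax": 0,"ay": 0,"az": 0,"claw": 0},{"tx": 0.7,"ty": 0,"tz": -1.88,"ax": 0,"ay": 0,"az": 0,"claw": 0},{"tx": 0.7,"ty": 0,"tz": -1.88,"ax": 0,"ay": 0,"az": 0,"claw": 0},{"tx": 0.7,"ty": 0,"tz": -1.88,"ax": 0,"ay": 0,"az": 0,"claw": 0}]}}

```text
time_s: 9.75
tcp_pos: [0.5422, -0.0308, 0.2193]
ee_rot: [[-0.942, 0.059, 0.332], [0.056, 0.998, -0.02], [-0.332, -0.0, -0.943]]
wrist_force: [0.3, 0.0, -0.1]
gripper_width: 0.006
gripper_force: 0.0
```

Request:
{"op": "drive_tool", "data": {"rows": [{"tx": 1.0,"ty": 0,"tz": -2.8,"ax": 0,"ay": 0,"az": 0,"claw": 0},{"tx": 1.0,"ty": 0,"tz": -2.8,"ax": 0,"ay": 0,"az": 0,"claw": 0},{"tx": 1.0,"ty": 0,"tz": -2.8,"ax": 0,"ay": 0,"az": 0,"claw": 0},{"tx": 2.5,"ty": 0,"tz": -1,"ax": 0,"ay": 0,"az": 0,"claw": 0},{"tx": 2.5,"ty": 0,"tz": -1,"ax": 0,"ay": 0,"az": 0,"claw": 0},{"tx": 0,"ty": 0,"tz": 0,"ax": 0,"ay": 0,"az": 0,"claw": 0},{"tx": 0,"ty": 0,"tz": 0,"ax": 0,"ay": 0,"az": 0,"claw": 0}]}}

```text
time_s: 10.33
tcp_pos: [0.4323, -0.0243, 0.2911]
ee_rot: [[-0.94, 0.058, 0.335], [0.055, 0.998, -0.018], [-0.335, 0.001, -0.942]]
wrist_force: [0.8, 0.9, -0.1]
gripper_width: 0.009
gripper_force: 0.0
```

```bash
python3 ang.py; python3 - <<'E'
from st import *
q=np.load('q.npy');q[3]=0;wlook(q,'w5')
E
```

```text
t 10.3333 u,l,h mm [-31.4  57.9 184.5] r 65.9 ang 118.5 F [ 0.8  0.9 -0.1] w 0.009001424004583286
tool axes in (up,lat,n): [[-0.937, 0.001, -0.349], [0.0, 1.0, 0.001], [0.349, 0.001, -0.937]] joints [  25.  -11.  -34.   12.  -50. -125.]
wrist 1439 valve ang mod72 71.71 centre off mm [-1.   3.3] rms 3.86
side 600 valve ang mod72 71.95 centre off mm [ 1.1 -0.8] rms 3.66
side yellow u,l,h [79.  -1.3  5.2] ang -1.0
side red u,l,h [161.   0.   5.]
scene 223 valve ang mod72 71.73 centre off mm [ 2.4 -3.7] rms 3.35
scene yellow u,l,h [79.8 -3.2  5.8] ang -2.3
scene red u,l,h [162.4  -2.4   5. ]
t 10.4833 u,l,h mm [-30.5  58.2 182.8] r 65.7 ang 117.7 F [-0.1  0.6 -0.7] w 0.004048177320787833
tool axes in (up,lat,n): [[-0.937, 0.001, -0.351], [0.001, 1.0, -0.0], [0.351, -0.001, -0.937]] joints [  25.  -11.  -34.   12.  -50. -125.]
```

View pics/w5.png

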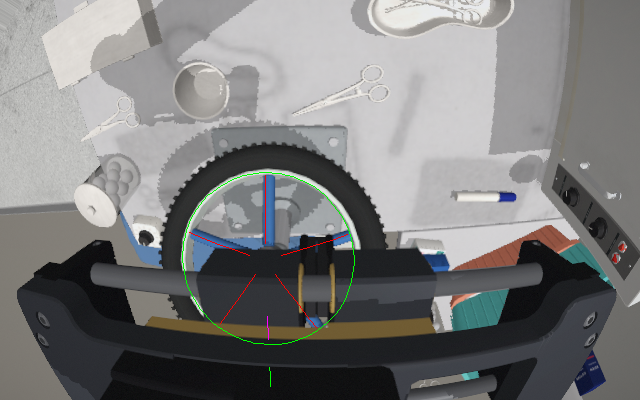

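```bash
python3 -c "
from station import *
print(finish_job())"
```

```text
the job is handed in; nothing more can be done
None
```

The valve is at the top in line with the red pointer, within about 1° by the side and overhead cameras. I turned the wheel about 112° with shut fingertips on one spoke, withdrew the arm clear of everything, and handed the job in at about 10.5 s.

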